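# Clamp a heatsink onto a drive in a screw press up to its force tab

## Task

Clamp the finned heatsink that lies to the left of the small bench screw press onto the drive on its tray so that its adhesive film can bond: set it flat in the locating frame over the drive while the tray is pulled out, and push the tray in under the screw until it is hard against its stop. Then crank the screw down, clockwise seen from above, until the sprung brass tab snaps half-way out of the side of the press head, which shows that the set force is reached, and leave it clamped like that. Stop turning there: little more than a quarter of a turn further over-clamps the drive and the tab jumps out all the way. Do not knock the other things about.

Things in the scene. Friction and masses are not known exactly. Their poses are not given: they have to be found in the camera images.
- heatsink: loose bare-aluminium heatsink left of the press (not the one far back on the right), 40 (x) x 45 (y) x 24 (z) mm, 0.12 kg; origin under its centre, z up. Nine thin upright fins run along its x on a 5 mm base. Same when turned half round. Grasp it across the 40 (on the fin ends) or the 45 mm, fingertips at least 10 mm above its underside, to stay clear of the locating frame
- press: fixed grey screw press, a cast C-frame on a base 124 x 325 mm. Origin on the table right under the screw; z up. Column at its -y end (y -118 to -66 mm); the over-arm reaches from it to y = +34 mm, at heights 129 to 169 mm. Base and rails run to y = +205 mm. The tab comes out towards -x, the side facing the robot
- nest (a point): centre of the drive's upper face, the floor of the locating frame on the tray, height 30.5 mm; axes as the press's. The dark frame (88 x 66 mm) stands 8 mm above the drive; its opening is 43.5 mm along x, 48.5 mm along y, with 3 mm chamfers. A seated heatsink has its origin here, its x along this x either way round, its top at height 54.5 mm
- tray (a joint): position of the tray in m along the press's -y: 0 pulled fully out (nest 150 mm from the screw's axis, on the +y side), 0.150 home at a rigid stop, the nest under the screw. Sliding friction about 2.5 N. Starts 0 to 25 mm in
- tray_post (a point): middle of the head of the upright steel post that moves the tray, 115 mm from the nest along the press's +y, height 54.5 mm. The head is 20 mm thick, from 5 mm below to 9 mm above this point; the neck below it is 14 mm thick; the tray's top is at height 23.5 mm. Push it towards the screw with shut fingers, or pinch it
- press_axis (a point): fixed point on the screw's upright axis, height 200 mm; axes as the press's
- crank (a joint): angle of the crank in rad, growing clockwise seen from above: at 0 its arm points along the press's -y (to the column), at pi/2 along -x, at pi along +y. The screw goes down 8 mm a turn, taking head and crank with it, and stays where it is left. Starts between -1.3 and 1.3
- knob_mid (a point): on the axis of the black upright crank knob, 24 mm above its foot, 14 mm below its top. Knob 19 to 21 mm thick, 50 mm from the screw's axis, turning freely on its pin: pinch it from above and lead it round without turning the gripper. Height 224 mm at crank 0, less 1.27 mm per rad of crank. Needs about 2 N to turn free, 3 to 4 N clamping
- pad: steel pressure pad 34 x 38 x 6 mm under the press head, origin at the centre of its lower face, z up. Height 63.5 mm at crank 0, less 8 mm a turn, until it meets the work (9 mm lower with a heatsink seated). From there its spring gives: 10 N at first contact, 5 N more per mm
- tab (a joint): how far the brass tab (24 mm wide) stands out of the press head, in m: 0 flush, 0.012 half out (set force), 0.024 fully out (over-clamped). It snaps. The set force was left anywhere from 22 to 53 N (2.5 to 8.5 mm of spring travel), so only the tab shows it. It goes fully out 2.4 mm (0.3 turn, 1.9 rad) after it came half out
- tab_tip (a point): centre of the tab's outer end face (24 x 5 mm); flush it is 28 mm from the screw's axis towards the press's -x, at height 97 mm at crank 0; moves out with the tab and down with the head
- syringe: bystander: small plastic paste syringe lying down, 22 x 101 x 16 mm, origin under its middle
- tape: bystander: small roll of dark tape, 55 x 53 x 19 mm, origin under its middle
- adapter: bystander: black power adapter block, 44 x 75 x 30 mm, origin under its middle
- brush: bystander: flat paint brush with a blue handle lying down, 35 x 171 x 18 mm, origin under its middle
Things that resemble listed ones, but are neither listed nor needed, are in the scene too. What is shaped like the heatsink but purple is not meant.

How it is judged:
By the outcome, as a careful person would: the job done as asked, in the order asked, and still so for the second after the job is handed in, with the robot touching nothing.
It also fails if it takes over 72 s, if anything falls off the work surface, if the arm or the gripper's body presses on something with over 40 N, if the wrist force passes 120 N, or if a joint passes its speed limit or range.

## Robot

A 6-joint arm with a two-finger parallel gripper is mounted at the origin on a cart in front of the work surface, level with it; the furniture and walls round the work are solid. World frame = base frame: x ahead of the robot, y to its left, z up, the work surface at z = 0. Lengths are in m, angles in rad, forces in N, time in s.
With the tool pointing down it reaches from about 0.25 to 0.8 m from the base axis. Payload 3.9 kg.
Tool frame: the origin (TCP) lies on the centre line of the jaws, within the pads' length; the fingertips stand 19 mm ahead of it and the grasp point (between the pads) is the TCP (r.tip_reach is the distance from the TCP to the fingertips, in m); z points along the fingers, y is the line along which they close (so a half turn about z gives the same grasp; the last joint's range is limited). The gripper opens to 85 mm and grips with 20 to 120 N. Pads are 22 mm wide; open, the fingers measure 114 mm over their backs; the gripper's body (76 mm by 85 mm) begins 54 mm behind the grasp point. The pads swing forward as they close: fully open they stand 13 mm farther back than shut.
Start: joints at [1.314, 0.26, -0.138, 1.173, 0, 1.571], TCP at [0.133, 0.508, 0.25] pointing down, gripper open.
Joint ranges: [-2.78, 2.78], [-0.83, 1.72], [-1.28, 1.37], [-1.9, 2.12], [-1.57, 1.48], [-3.14, 3.14]. Speed limits (rad/s): [2.57, 2.57, 3.14, 3.14, 3.14, 3.14].

## Interface

Orientations are given as a 3x3 rotation matrix whose columns are the frame's x, y, z axes.
In Python, from workcell import r gives the robot as it stands. The module is installed in compiled form; this text tells all that it offers.
- The arm moves only by the tool jog_arm, never from a script. Its argument "series" is one flat list of numbers, 7 for each row, row after row: the shift along the tool's x, y, z in m, then the turn, a rotation vector about the tool's x, y, z in rad, then the opening, from 0 (shut) to 1 (fully open). In form: [dx, dy, dz, rx, ry, rz, fingers, dx, dy, dz, rx, ry, rz, fingers, ...]. A call has exactly 10 rows; each row shifts and turns the commanded pose from where the row before left it, along the tool's axes as they then stand; what a row does not reach is not made up. A row lasts 1/8 s, in which the tool goes at most 62.5 mm and 10.7 degrees, less where a joint would pass 70% of its speed; a pose out of reach is approached as far as the arm can. A call with a gripper value outside its range is refused whole. The fingers move at their own pace and stop on an object; "squeeze" is the grip in N (left out, the last holds). Time passes only in rows, so rows that do not move let the fingers close, or fill a call up. It gives the time, the measured TCP pose, the force, the opening and the grip force at its end, in the units of the state.
- r.get_obs(): the state, without advancing time (a new reading comes with each control period).
- r.grab_frame(name): name is "scene" or "top" or "wrist"; returns the picture (480x640x3 uint8, blue, green, red); there is no depth.
- r.camera_params(name): a dict with "intrinsics" (3x3 intrinsics, pixels), "eye" and "orientation" of the camera in the world. Camera axes: x right, y up, looking along -z (the intrinsics and any distortion apply to the point x, -y, -z); pixel columns grow to the right and rows downward; lengths in m; the calibration is good to about 2 mm. A picture is of the moment at which its call begins: read the wrist's pose just before it. camera_params takes no time and is no camera call; for the wrist camera it gives the pose at the moment of the call.
- r.job_done(): hands the job in; it is judged then, once.
The state is a dict: "t": time; "joint_pos": joint angles; "qd": joint speeds; "joint_efforts": joint torques, N m; "tcp_pos": TCP position; "orientation": TCP orientation; "ft_force": force on the tool from outside, world axes, zero at the start; "ft_torque": the same for the moment, N m; "grip_width": finger opening in m; "gripper_force": force on a finger pad.
Only numpy, scipy, OpenCV 4.12 (cv2) and the standard library are available. Lean on these libraries where they do the work, as an engineer would, in place of code of your own. Each camera call takes 0.05 s, during which the arm holds its last target. There are 200 camera calls.

## Working session

There is one attempt and no reset: what is moved stays moved. The work goes in short steps, Python scripts to look and compute and a tool call to move; the robot and the scene stay as the last step left them, time stands still between calls to the robot, and variables do not carry over. Pictures are saved under pics/ and viewed, at most 10 in all, crops included, and the job is handed in when it is done.

Besides the shell and the picture viewer there is one more tool, called after "Call:" as name(argument=value, ...) on one line, values as JSON. jog_arm: Moves the arm, as the interface text tells. Its arguments: {"type":"object","properties":{"series":{"type":"array","items":{"type":"number"}},"squeeze":{"type":"number"}},"required":["series"]}

```bash
mkdir -p pics
python3 - <<'E'
from workcell import r
import cv2
o=r.get_obs()
for k,v in o.items(): print(k,v)
for n in("scene","top"):
    cv2.imwrite(f"pics/{n}0.png",r.grab_frame(n)); print(n,r.camera_params(n))
print(r.tip_reach)
E
```

```text
t 0.0
joint_pos [ 1.31399744e+00  2.60693826e-01 -1.39408954e-01  1.17271228e+00
  1.55632960e-05  1.57079978e+00]
qd [-3.04039060e-04 -8.61207644e-04 -1.05654129e-03  7.50910388e-04
  1.83233904e-03 -9.51521479e-06]
joint_efforts [ 4.07613970e-04 -4.05680931e+01  2.53919506e+01  1.86367024e-02
  1.33534481e-04  7.59127801e-06]
tcp_pos [0.13316815 0.50713868 0.24944465]
orientation [[-9.67207084e-01  2.53988538e-01 -5.27782967e-04]
 [ 2.53989086e-01  9.67205122e-01 -1.94858433e-03]
 [ 1.55563031e-05 -2.01873569e-03 -9.99997962e-01]]
ft_force [ 0.71245642 -0.55875909 -0.64492714]
ft_torque [-0.03900389  0.01086304 -0.04206759]
gripper_force 0.0
grip_width 0.08537238097253755
scene {'intrinsics': array([[573.09794412,   0.        , 321.23976097],
       [  0.        , 573.09794412, 232.92658312],
       [  0.        ,   0.        ,   1.        ]]), 'eye': array([-0.31984399, -0.6035714 ,  0.70190692]), 'orientation': array([[ 0.59370639,  0.34764981, -0.72570816],
       [-0.80462341,  0.26734228, -0.53019739],
       [ 0.00968945,  0.89870335,  0.43844999]])}
top {'intrinsics': array([[563.3698763 ,   0.        , 323.87460715],
       [  0.        , 563.3698763 , 244.14384938],
       [  0.        ,   0.        ,   1.        ]]), 'eye': array([0.44564811, 0.04856282, 1.41919471]), 'orientation': array([[ 0.00577213,  0.995437  , -0.09524633],
       [-0.99992569,  0.00472277, -0.01123902],
       [-0.01073791,  0.09530412,  0.99539029]])}
0.019
```

View pics/scene0.png

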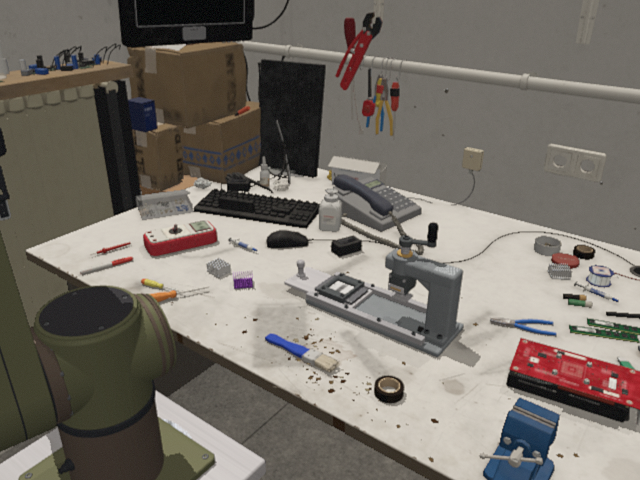

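View pics/top0.png

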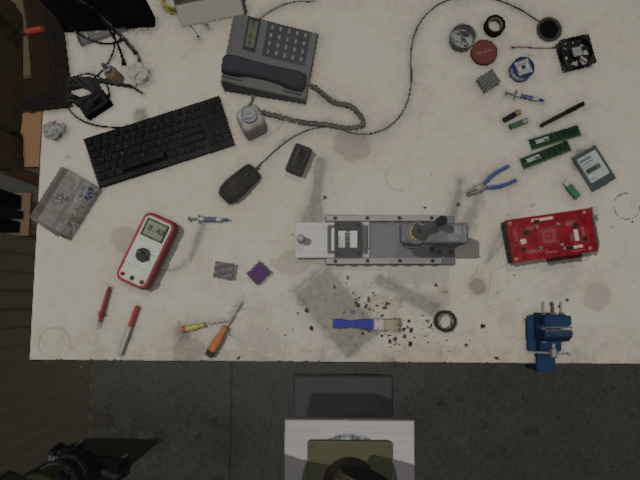

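The scene view shows the bare heatsink at about (218,268), next to the purple decoy at (243,281). The press is at (430,290), with the tray post at (300,268). In the top view the heatsink is at (225,270), the post at (306,240), the nest at (348,240) and the knob at about (440,222).

```bash
cat > h.py <<'E'
import numpy as np, cv2
from workcell import r
def ray(name,u,v,z,cp=None):
    c=cp or r.camera_params(name); K=c["intrinsics"];R=c["orientation"]
    d=np.linalg.inv(K)@[u,v,1]; d=R@(d*[1,-1,-1]); e=c["eye"]
    return e+d*(z-e[2])/d[2]
def proj(name,p,cp=None):
    c=cp or r.camera_params(name); q=c["orientation"].T@(np.array(p)-c["eye"]); q=c["intrinsics"]@(q*[1,-1,-1]); return q[:2]/q[2]
E
python3 - <<'E'
from h import *
a=cv2.imread("pics/top0.png")
R=lambda x,y,w,h,s:cv2.resize(a[y:y+h,x:x+w],None,fx=s,fy=s,interpolation=cv2.INTER_CUBIC)
out=np.zeros((600,800,3),np.uint8)
out[:320]=R(285,200,200,80,4); out[320:600,:400]=R(200,250,80,56,5)
s=cv2.imread("pics/scene0.png"); out[320:600,400:]=cv2.resize(s[215:285,370:470],None,fx=4,fy=4,interpolation=cv2.INTER_CUBIC)
cv2.imwrite("pics/crop1.png",out)
E
```

```text
(no output)
```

View pics/crop1.png

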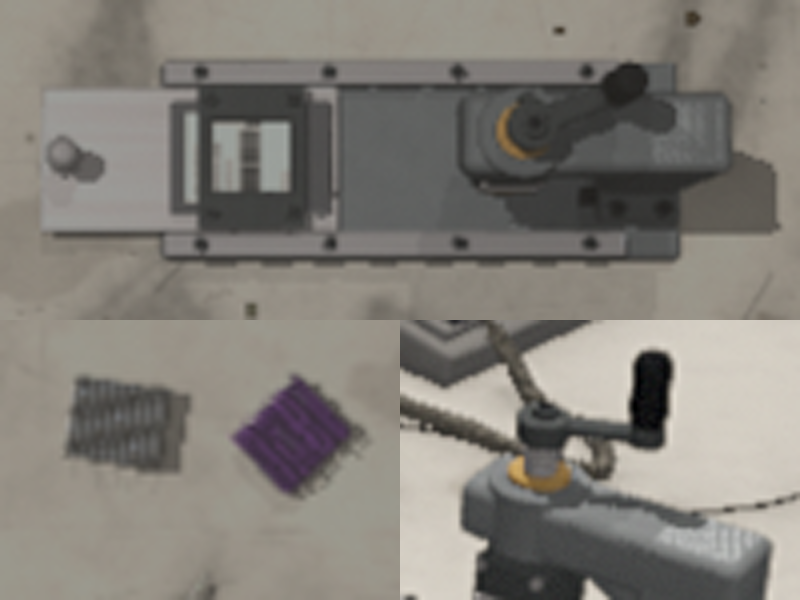

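The crop shows the frame opening centred at (251,158), the post head at (63,151), the crank hub at (535,122) and the knob top near (625,82). The heatsink spans crop corners (78,377) to (160,468).

Run:
```python
from h import *
np.set_printoptions(precision=4,suppress=True)
T=lambda X,Y,z:ray("top",285+X/4-.4,200+Y/4-.4,z)
print("nest",T(251,157.5,.0345),"frame",T(253.5,159,.0385),"post",T(63,151,.0635))
print("frame L/R",T(200,159,.0385),T(307,159,.0385),T(253,88,.0385),T(253,230,.0385))
for z in(.2,.22):print("hub",T(535,122,z))
print("knobtop",T(625,80,.238))
print("base corners z25",T(163,60,.025),T(163,260,.02),T(678,60,.02),T(678,260,.02))
H=lambda X,Y,z:ray("top",200+X/5-.4,250+(Y-320)/5-.4,z)
for c in((78,377),(168,385),(160,465),(66,455),(118,420)):print("hs",H(*c,.024))
S=lambda X,Y,z:ray("scene",370+(X-400)/4-.4,215+(Y-320)/4-.4,z)
print("knob top s",S(653,360,.238),"hub s",S(543,412,.205))
c=r.camera_params("wrist");o=r.get_obs()
print(c["intrinsics"],o["orientation"].T@(c["eye"]-o["tcp_pos"]),o["orientation"].T@c["orientation"])
```

```text
nest [0.5912 0.0063 0.0345] frame [0.5899 0.0049 0.0385] post [0.5916 0.1209 0.0635]
frame L/R [0.5898 0.0378 0.0385] [ 0.5901 -0.0281  0.0385] [0.634  0.0052 0.0385] [0.5461 0.0051 0.0385]
hub [ 0.594 -0.143  0.2  ]
hub [ 0.5915 -0.1399  0.22  ]
knobtop [ 0.6119 -0.1847  0.238 ]
base corners z25 [0.6532 0.061  0.025 ] [0.5285 0.0604 0.02  ] [ 0.6553 -0.261   0.02  ] [ 0.5301 -0.2589  0.02  ]
hs [0.5358 0.3343 0.024 ]
hs [0.532  0.2893 0.024 ]
hs [0.4923 0.2925 0.024 ]
hs [0.497  0.3393 0.024 ]
hs [0.5145 0.3138 0.024 ]
knob top s [ 0.6073 -0.1902  0.238 ] hub s [ 0.586  -0.1452  0.205 ]
[[421.3378   0.     319.7609]
 [  0.     421.3378 239.3963]
 [  0.       0.       1.    ]] [ 0.0762  0.0006 -0.1236] [[-0.0003  0.9554  0.2954]
 [ 1.      0.001  -0.002 ]
 [-0.0022  0.2954 -0.9554]]
```

Call:
jog_arm(series=[0,0,0,0,0,-0.16,1,-0.044,-0.0175,0.011,0,0,0,1,-0.044,-0.0175,0.011,0,0,0,1,-0.044,-0.0175,0.011,0,0,0,1,-0.044,-0.0175,0.011,0,0,0,1,-0.044,-0.0175,0.011,0,0,0,1,-0.044,-0.0175,0.011,0,0,0,1,-0.044,-0.0175,0.011,0,0,0,1,-0.044,-0.0175,0.011,0,0,0,1,-0.044,-0.0175,0.011,0,0,0,1])

```text
t: 1.35
tcp_pos: [0.5133, 0.3117, 0.1505]
orientation: [[-0.995, 0.097, -0.001], [0.097, 0.995, -0.0], [0.001, -0.0, -1.0]]
ft_force: [0.3, 1.0, -0.5]
grip_width: 0.0853
gripper_force: 0.0
```

Run:
```python
from h import *
c=r.camera_params("wrist");im=r.grab_frame("wrist");cv2.imwrite("pics/w1.png",im)
import pickle;pickle.dump(c,open("w1.pkl","wb"))
o=r.get_obs();print(o["tcp_pos"],o["orientation"],proj("wrist",[.5143,.314,.024],c))
```

```text
[0.51825326 0.30880003 0.14889755] [[-0.99485646  0.10124555  0.00315684]
 [ 0.10123493  0.99485687 -0.00336111]
 [-0.0034809  -0.00302424 -0.99998937]] [321.66994903 238.70813152]
```

View pics/w1.png

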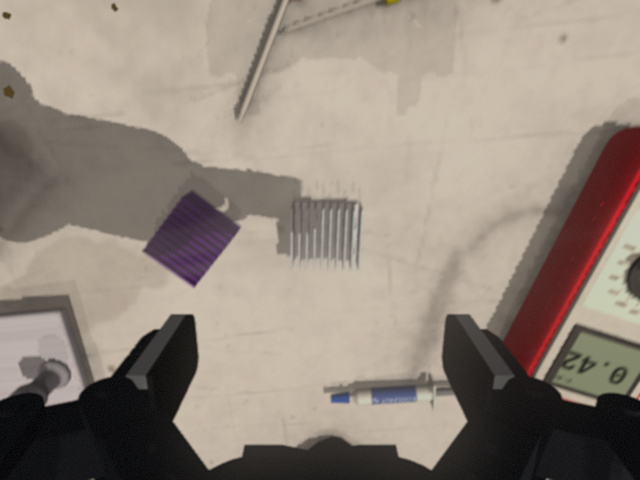

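The wrist view shows the heatsink's fins running up the image (world x). Its top corners are at (293,199), (361,202), (357,268) and (291,268), so the 45 mm side lies along the tool's y. The syringe is at (390,395), clear of the grasp.

Run:
```python
from h import *
import pickle;c=pickle.load(open("w1.pkl","rb"))
P=np.array([ray("",u,v,.024,c) for u,v in((293,199),(361,202),(357,268),(291,268))])
print(P,P.mean(0),np.linalg.norm(np.diff(P,axis=0),axis=1))
a=(P[2]-P[1]+P[3]-P[0]);print("yaw x",np.degrees(np.arctan2(a[1],a[0])))
o=r.get_obs();m=P.mean(0);print(o["tcp_pos"],o["orientation"].T@(m-o["tcp_pos"]), np.degrees(np.arctan2(*o["orientation"][[0,1],1])))
s=ray("",390,395,.008,c);print("syr",s)
```

```text
[[0.48766642 0.29918502 0.024     ]
 [0.49350666 0.33989611 0.024     ]
 [0.53584727 0.33445381 0.024     ]
 [0.53175048 0.29277312 0.024     ]] [0.51219271 0.31657702 0.024     ] [0.04112787 0.04268894 0.04188155]
yaw x -7.810084114693037
[0.51825326 0.30880003 0.14889755] [0.00725144 0.00750111 0.12485095] 5.810925960448621
syr [0.64564085 0.35270283 0.008     ]
```

Call:
jog_arm(series=[0.006,0.006,0.02,0,0,-0.02,1,0,0,0.025,0,0,0,1,0,0,0.025,0,0,0,1,0,0,0.025,0,0,0,1,0,0,0.017,0,0,0,1,0,0,0.008,0,0,0,1,0,0,0,0,0,0,0.7,0,0,0,0,0,0,0.4,0,0,0,0,0,0,0.3,0,0,0,0,0,0,0.2], squeeze=35)

```text
t: 2.65
tcp_pos: [0.5076, 0.3197, 0.0325]
orientation: [[-0.997, 0.077, 0.002], [0.077, 0.997, 0.001], [-0.002, 0.001, -1.0]]
ft_force: [-0.5, -0.8, 5.4]
grip_width: 0.0435
gripper_force: 36.2
```

Run:
```python
from h import *
for i in range(2):
    o=r.get_obs();print(o["t"],o["tcp_pos"],o["qd"],o["ft_force"],o["grip_width"])
    im=r.grab_frame("wrist")
cv2.imwrite("pics/w2.png",im)
```

```text
2.65 [0.50757718 0.31971205 0.03248609] [ 0.00082697 -0.00065088 -0.00086773  0.00137735 -0.00065306 -0.00202098] [-0.49664084 -0.75768057  5.37685816] 0.04349850889466888
2.7 [0.50758371 0.31972128 0.03248082] [-1.29038303e-04  1.51068694e-04  5.95715696e-04  2.14717767e-03
 -4.41327566e-04 -3.50376555e-05] [-0.52527069 -0.24591489  6.26864221] 0.043631644904545595
```

Call:
jog_arm(series=[0,0,-0.03,0,0,0,0.2,0,0,-0.04,0,0,0,0.2,0,0,-0.03,0,0,-0.077,0.2,-0.013,-0.052,0,0,0,0,0.2,-0.013,-0.052,0,0,0,0,0.2,-0.013,-0.052,0,0,0,0,0.2,-0.013,-0.052,0,0,0,0,0.2,-0.013,-0.052,0,0,0,0,0.2,-0.014,-0.052,0,0,0,0,0.2,0,0,0,0,0,0,0.2])

```text
t: 4.0
tcp_pos: [0.5867, 0.0037, 0.131]
orientation: [[-1.0, 0.005, 0.001], [0.005, 1.0, -0.001], [-0.001, -0.001, -1.0]]
ft_force: [-0.1, 1.6, -1.8]
grip_width: 0.0442
gripper_force: 36.3
```

Run:
```python
from h import *
import pickle
r.grab_frame("top")
c=r.camera_params("wrist");o=r.get_obs();im=r.grab_frame("wrist");t=r.grab_frame("top")
cv2.imwrite("pics/w3.png",im);cv2.imwrite("pics/top3.png",t);pickle.dump((c,o),open("w3.pkl","wb"))
print(o["tcp_pos"],o["orientation"],o["qd"],o["ft_force"],o["grip_width"],r.get_obs()["tcp_pos"])
```

```text
[0.58595388 0.0055678  0.1309523 ] [[-9.99994307e-01  3.33544581e-03 -5.10356490e-04]
 [ 3.33525611e-03  9.99994369e-01  3.72089096e-04]
 [ 5.11594699e-04  3.70384808e-04 -9.99999801e-01]] [ 0.0460606  -0.00402675 -0.01297006  0.0070817   0.01201068  0.00230724] [ 0.63121611  0.60577322 -1.33327406] 0.04386990490289443 [0.58537815 0.00764295 0.13095067]
```

View pics/w3.png

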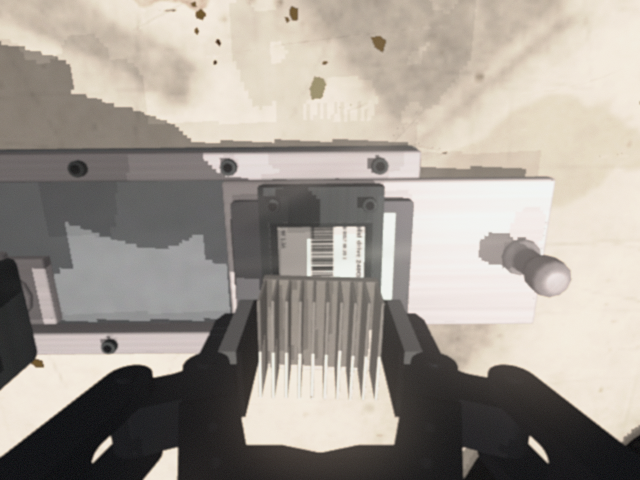

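The wrist view shows the heatsink level in the jaws, with its front edge at row ~278 from (262,277) to (379,280). The frame's near corners are at (262,186) and (383,184), and the post head is at (551,277).

Run:
```python
from h import *
import pickle;c,o=pickle.load(open("w3.pkl","rb"))
np.set_printoptions(precision=4,suppress=True)
W=lambda u,v,z:ray("",u,v,z,c)
print("frame",W(262,186,.0385),W(383,184,.0385))
print("open",W(277,227,.0305),W(370,226,.0305))
print("post",W(551,277,.0635))
for x in(.566,.571):
  for z in(.0985,.1035,.1225): print(x,z,proj("",[x,-.0165,z],c),proj("",[x,.0285,z],c))
im=cv2.imread("pics/w3.png");cv2.imwrite("pics/c3.png",cv2.resize(im[170:420,220:420],None,fx=3,fy=2.4,interpolation=cv2.INTER_CUBIC))
```

```text
frame [ 0.5478 -0.0228  0.0385] [0.5471 0.0396 0.0385]
open [ 0.5721 -0.0167  0.0305] [0.5717 0.0346 0.0305]
post [0.5889 0.1198 0.0635]
0.566 0.0985 [260.5983 258.4147] [375.0735 257.9198]
0.566 0.1035 [258.8766 262.8507] [376.7514 262.3392]
0.566 0.1225 [251.2829 282.4168] [384.1514 281.8308]
0.571 0.0985 [261.1671 270.2928] [374.63   269.7974]
0.571 0.1035 [259.4778 275.0381] [376.2796 274.5261]
0.571 0.1225 [252.0376 295.9384] [383.5445 295.3519]
```

View pics/c3.png

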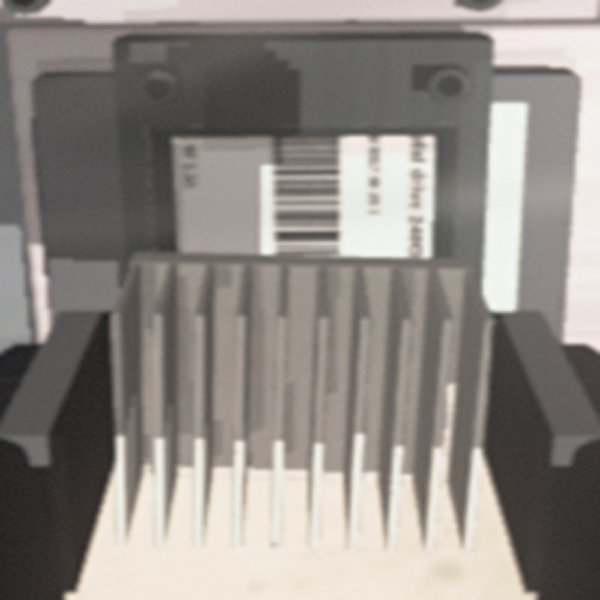

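Call:
jog_arm(series=[0.0012,-0.0013,0.01,0,0,0,0.2,0,0,0.015,0,0,0,0.2,0,0,0.015,0,0,0,0.2,0,0,0.01,0,0,0,0.2,0,0,0.004,0,0,0,0.2,0,0,0.004,0,0,0,0.2,0,0,0.004,0,0,0,0.2,0,0,0.003,0,0,0,0.2,0,0,0,0,0,0,0.2,0,0,0,0,0,0,0.2])

```text
t: 5.4
tcp_pos: [0.5849, 0.006, 0.0665]
orientation: [[-1.0, -0.0, 0.0], [-0.0, 1.0, 0.0], [-0.0, 0.0, -1.0]]
ft_force: [0.4, 0.2, -1.5]
grip_width: 0.0442
gripper_force: 36.3
```

Call:
jog_arm(series=[0,0,0.001,0,0,0,0.2,0,0,0.001,0,0,0,0.2,0,0,0.001,0,0,0,0.2,0,0,0.0005,0,0,0,0.2,0,0,0,0,0,0,0.2,0,0,0,0,0,0,0.2,0,0,0,0,0,0,0.2,0,0,0,0,0,0,0.2,0,0,0,0,0,0,0.2,0,0,0,0,0,0,0.2])

```text
t: 6.65
tcp_pos: [0.5847, 0.006, 0.063]
orientation: [[-1.0, -0.0, 0.0], [-0.0, 1.0, -0.0], [-0.0, -0.0, -1.0]]
ft_force: [-1.3, 0.1, 4.6]
grip_width: 0.0437
gripper_force: 36.9
```

Call:
jog_arm(series=[0,0,0,0,0,0,0.8,0,0,0,0,0,0,0.8,0,0,0,0,0,0,0.8,0,0,-0.02,0,0,0,0.8,0,0,-0.04,0,0,0,0.8,0,0,-0.04,0,0,0,0.6,-0.002,0.05,0,0,0,0,0.3,-0.002,0.05,0,0,0,0,0,-0.002,0.045,0,0,0,0,0,0,0.015,0,0,0,0,0])

```text
t: 7.9
tcp_pos: [0.5908, 0.1685, 0.1627]
orientation: [[-1.0, -0.003, 0.0], [-0.003, 1.0, 0.0], [-0.0, 0.0, -1.0]]
ft_force: [-0.6, -0.0, -0.2]
grip_width: 0.0002
gripper_force: 0.0
```

Run:
```python
from h import *
import pickle
r.grab_frame("top")
c=r.camera_params("wrist");o=r.get_obs();im=r.grab_frame("wrist");t=r.grab_frame("top");s=r.grab_frame("scene")
print(o["tcp_pos"],o["qd"],o["ft_force"],o["grip_width"]);pickle.dump((c,o),open("w4.pkl","wb"))
cv2.imwrite("pics/s4.png",s);cv2.imwrite("pics/t4.png",t);cv2.imwrite("pics/w4.png",im)
out=np.zeros((600,800,3),np.uint8)
out[:240,:320]=cv2.resize(im,(320,240))
out[:240,320:720]=cv2.resize(s[240:330,290:440],(400,240),interpolation=cv2.INTER_CUBIC)
out[240:]=cv2.resize(t[200:290,280:400],(800,360)[:2],interpolation=cv2.INTER_CUBIC) if 0 else 0
out[240:,:600]=cv2.resize(t[200:272,285:405],(600,360),interpolation=cv2.INTER_CUBIC)
cv2.imwrite("pics/c4.png",out)
```

```text
[0.59065376 0.16908256 0.16257921] [-0.04359341 -0.01171603 -0.01895154  0.00324893 -0.02289953 -0.03908807] [ 0.73607197  1.98827447 -0.96377243] -0.00011825872039858586
```

View pics/c4.png

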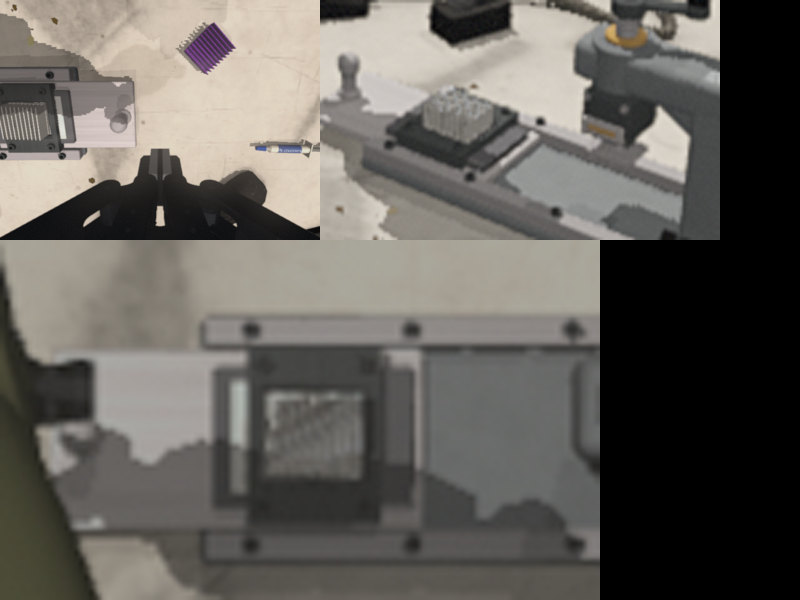

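The heatsink is flat in the frame, seen in the top crop at (318,435), and the brass tab is visible flush on the press head in the scene crop at (605,130). Next I push the tray.

Call:
jog_arm(series=[0,0,0.035,0,0,0,0,0,0,0.035,0,0,0,0,0,0,0.0325,0,0,0,0,0,-0.005,0,0,0,0,0,0,-0.01,0,0,0,0,0,0,-0.015,0,0,0,0,0,0,-0.018,0,0,0,0,0,0,-0.018,0,0,0,0,0,0,-0.018,0,0,0,0,0,0,-0.018,0,0,0,0,0])

```text
t: 9.35
tcp_pos: [0.5914, 0.0628, 0.0608]
orientation: [[-1.0, -0.0, 0.002], [-0.0, 1.0, 0.0], [-0.002, 0.0, -1.0]]
ft_force: [1.7, 2.9, 1.8]
grip_width: 0.0002
gripper_force: 1.8
```

Call:
jog_arm(series=[0,-0.014,0,0,0,0,0,0,-0.014,0,0,0,0,0,0,-0.012,0,0,0,0,0,0,-0.01,0,0,0,0,0,0,-0.006,0,0,0,0,0,0,-0.004,0,0,0,0,0,0,-0.004,0,0,0,0,0,0,-0.003,0,0,0,0,0,0,-0.002,0,0,0,0,0,0,0,0,0,0,0,0])

```text
t: 10.6
tcp_pos: [0.5905, -0.0041, 0.0602]
orientation: [[-1.0, -0.001, -0.0], [-0.001, 1.0, 0.002], [0.0, 0.002, -1.0]]
ft_force: [1.4, 4.7, -1.1]
grip_width: 0.0
gripper_force: 2.5
```

Call:
jog_arm(series=[0,-0.0015,0,0,0,0,0,0,-0.0015,0,0,0,0,0,0,-0.001,0,0,0,0,0,0,-0.001,0,0,0,0,0,0,0,0,0,0,0,0,0,0,0,0,0,0,0,0,0,0,0,0,0,0,0,0,0,0,0,0,0,0,0,0,0,0,0,0,0,0,0,0,0,0,0])

```text
t: 11.85
tcp_pos: [0.5905, -0.0046, 0.0603]
orientation: [[-1.0, -0.004, -0.0], [-0.004, 1.0, 0.011], [0.0, 0.011, -1.0]]
ft_force: [1.7, 15.8, -0.5]
grip_width: -0.0003
gripper_force: 8.2
```

Call:
jog_arm(series=[0,0.02,0,0,0,0,0,0,0,-0.06,0,0,0,0,0,0,-0.06,0,0,0,0,0,0,-0.06,0,0,0,0.5,0,0,-0.06,0,0,0,0.5,-0.005,-0.05,0,0,0,0,0.5,-0.005,-0.05,0,0,0,0,0.5,-0.005,-0.05,0,0,0,0,0.5,-0.005,-0.05,0,0,0,0,0.5,0,0,0,0,0,0,0.5])

```text
t: 13.1
tcp_pos: [0.6098, -0.1937, 0.2991]
orientation: [[-1.0, 0.005, -0.003], [0.005, 1.0, -0.002], [0.003, -0.002, -1.0]]
ft_force: [-0.7, 1.0, -0.3]
grip_width: 0.0427
gripper_force: 0.0
```

Run:
```python
from h import *
import pickle
for _ in range(3): r.grab_frame("top")
c=r.camera_params("wrist");o=r.get_obs();im=r.grab_frame("wrist");t=r.grab_frame("top");s=r.grab_frame("scene")
print(o["t"],o["tcp_pos"],o["qd"],o["grip_width"],r.get_obs()["tcp_pos"]);pickle.dump((c,o),open("w5.pkl","wb"))
cv2.imwrite("pics/s5.png",s);cv2.imwrite("pics/w5.png",im)
for n,p in(("pred knob",[.6107,-.190,.2385]),):print(n,proj("",p,c))
for x in(0,.012,.024):print("tab scene",proj("scene",[.5915-.028-x,-.144,.097]))
out=np.zeros((600,800,3),np.uint8)
out[:,:400]=cv2.resize(im,(800,600))[:,200:600]
out[:400,400:]=cv2.resize(s[230:330,350:450],(400,400),interpolation=cv2.INTER_CUBIC)
out[400:,400:]=cv2.resize(t[200:280,320:480],(400,200),interpolation=cv2.INTER_CUBIC)
cv2.imwrite("pics/c5.png",out)
```

```text
13.25 [ 0.61008083 -0.18952805  0.29988095] [ 0.0194043  -0.01020289 -0.00027185 -0.00132     0.00315832 -0.00334196] 0.043201349462231135 [ 0.61058313 -0.18873622  0.30040261]
pred knob [316.42627906 278.62856494]
tab scene [395.39976282 289.57909912]
tab scene [392.38791469 292.10638635]
tab scene [389.32974733 294.67254074]
```

View pics/c5.png

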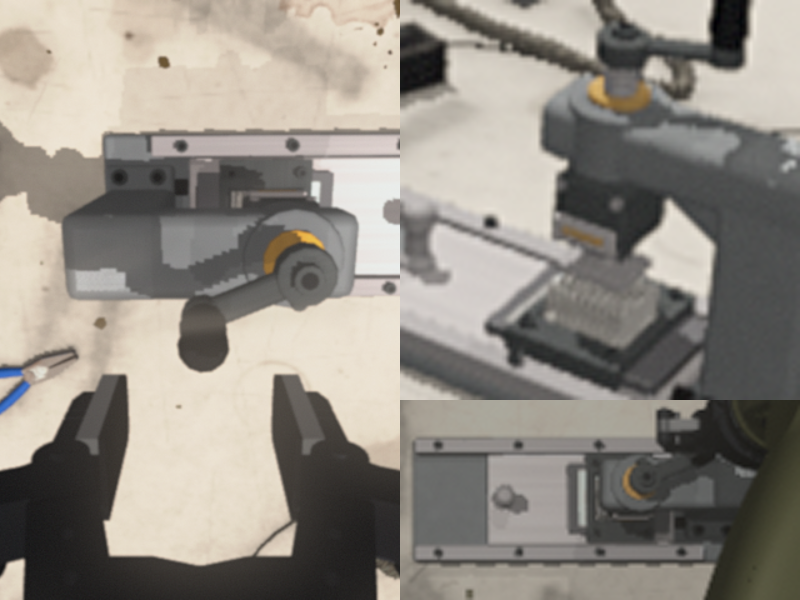

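Tray is home: the pad sits just above the fins in the scene crop at (610,270). The tab is flush, at scene pixel (396,289). The knob top is at wrist pixel (324,278), which agrees with the crank at about -0.41.

Call:
jog_arm(series=[-0.001,0.001,0.03,0,0,0,0.5,0,0,0.03,0,0,0,0.5,0,0,0.012,0,0,0,0.5,0,0,0,0,0,0,0.5,0,0,0,0,0,0,0.3,0,0,0,0,0,0,0.1,0,0,0,0,0,0,0.1,0,0,0,0,0,0,0.1,0,0,0,0,0,0,0.1,0,0,0,0,0,0,0.1], squeeze=30)

```text
t: 14.65
tcp_pos: [0.6125, -0.1887, 0.2299]
orientation: [[-1.0, -0.0, 0.003], [-0.0, 1.0, 0.0], [-0.003, 0.0, -1.0]]
ft_force: [-0.7, 2.7, 6.9]
grip_width: 0.0189
gripper_force: 29.7
```

```bash
cat > g.py <<'E'
import numpy as np,sys
# commanded path in 0.1 mm roundings; tool x=-world x, y=+world y, z down
def rows(a0,a1,n,R=.05):
    a=np.linspace(a0,a1,n+1); x=np.round(R*np.sin(a),4); y=np.round(-R*np.cos(a),4); z=np.round(.00127*a,4)
    s=""
    for i in range(n): s+="%g, %g, %g, 0, 0, 0, 0.1, "%tuple(np.round([x[i+1]-x[i],y[i+1]-y[i],z[i+1]-z[i]],4))
    return s[:-2]
if __name__=="__main__":
    a=list(map(float,sys.argv[1:]))
    for p,q in zip(a,a[1:]): print(p,q,rows(p,q,10))
E
python3 g.py -.4 2.1 4.6 6.8
```

```text
-0.4 2.1 0.012, -0.0033, 0.0003, 0, 0, 0, 0.1, 0.0125, -0.0004, 0.0003, 0, 0, 0, 0.1, 0.0121, 0.0028, 0.0003, 0, 0, 0, 0.1, 0.0111, 0.0057, 0.0004, 0, 0, 0, 0.1, 0.0094, 0.0083, 0.0003, 0, 0, 0, 0.1, 0.007, 0.0103, 0.0003, 0, 0, 0, 0.1, 0.0042, 0.0117, 0.0003, 0, 0, 0, 0.1, 0.0012, 0.0125, 0.0003, 0, 0, 0, 0.1, -0.0019, 0.0123, 0.0003, 0, 0, 0, 0.1, -0.0049, 0.0114, 0.0004, 0, 0, 0, 0.1
2.1 4.6 -0.0076, 0.0099, 0.0003, 0, 0, 0, 0.1, -0.0098, 0.0077, 0.0003, 0, 0, 0, 0.1, -0.0114, 0.0051, 0.0003, 0, 0, 0, 0.1, -0.0123, 0.0021, 0.0003, 0, 0, 0, 0.1, -0.0124, -0.0011, 0.0004, 0, 0, 0, 0.1, -0.0118, -0.0041, 0.0003, 0, 0, 0, 0.1, -0.0104, -0.0068, 0.0003, 0, 0, 0, 0.1, -0.0084, -0.0093, 0.0003, 0, 0, 0, 0.1, -0.0059, -0.011, 0.0003, 0, 0, 0, 0.1, -0.0029, -0.0121, 0.0003, 0, 0, 0, 0.1
4.6 6.8 0, -0.011, 0.0003, 0, 0, 0, 0.1, 0.0024, -0.0107, 0.0003, 0, 0, 0, 0.1, 0.0046, -0.0099, 0.0003, 0, 0, 0, 0.1, 0.0067, -0.0087, 0.0003, 0, 0, 0, 0.1, 0.0085, -0.007, 0.0002, 0, 0, 0, 0.1, 0.0097, -0.005, 0.0003, 0, 0, 0, 0.1, 0.0107, -0.0028, 0.0003, 0, 0, 0, 0.1, 0.0109, -0.0004, 0.0003, 0, 0, 0, 0.1, 0.0108, 0.0021, 0.0003, 0, 0, 0, 0.1, 0.0101, 0.0043, 0.0002, 0, 0, 0, 0.1
```

Call:
jog_arm(series=[0.012,-0.0033,0.0003,0,0,0,0.1,0.0125,-0.0004,0.0003,0,0,0,0.1,0.0121,0.0028,0.0003,0,0,0,0.1,0.0111,0.0057,0.0004,0,0,0,0.1,0.0094,0.0083,0.0003,0,0,0,0.1,0.007,0.0103,0.0003,0,0,0,0.1,0.0042,0.0117,0.0003,0,0,0,0.1,0.0012,0.0125,0.0003,0,0,0,0.1,-0.0019,0.0123,0.0003,0,0,0,0.1,-0.0049,0.0114,0.0004,0,0,0,0.1])

```text
t: 15.9
tcp_pos: [0.5492, -0.1185, 0.2267]
orientation: [[-1.0, 0.001, 0.002], [0.001, 1.0, -0.003], [-0.002, -0.003, -1.0]]
ft_force: [-0.4, -1.6, 9.0]
grip_width: 0.0188
gripper_force: 30.0
```

Call:
jog_arm(series=[-0.0076,0.0099,-0.0007,0,0,0,0.1,-0.0098,0.0077,0.0003,0,0,0,0.1,-0.0114,0.0051,0.0003,0,0,0,0.1,-0.0123,0.0021,0.0003,0,0,0,0.1,-0.0124,-0.0011,0.0004,0,0,0,0.1,-0.0118,-0.0041,0.0003,0,0,0,0.1,-0.0104,-0.0068,0.0003,0,0,0,0.1,-0.0084,-0.0093,0.0003,0,0,0,0.1,-0.0059,-0.011,0.0003,0,0,0,0.1,-0.0029,-0.0121,0.0003,0,0,0,0.1])

```text
t: 17.15
tcp_pos: [0.643, -0.137, 0.2236]
orientation: [[-1.0, -0.001, 0.002], [-0.001, 1.0, 0.001], [-0.002, 0.001, -1.0]]
ft_force: [-2.8, 1.9, 5.8]
grip_width: 0.019
gripper_force: 29.8
```

Call:
jog_arm(series=[0,-0.011,0.0003,0,0,0,0.1,0.0024,-0.0107,0.0003,0,0,0,0.1,0.0046,-0.0099,0.0003,0,0,0,0.1,0.0067,-0.0087,0.0003,0,0,0,0.1,0.0085,-0.007,0.0002,0,0,0,0.1,0.0097,-0.005,0.0003,0,0,0,0.1,0.0107,-0.0028,0.0003,0,0,0,0.1,0.0109,-0.0004,0.0003,0,0,0,0.1,0.0108,0.0021,0.0003,0,0,0,0.1,0.0101,0.0043,0.0002,0,0,0,0.1])

```text
t: 18.4
tcp_pos: [0.5685, -0.1861, 0.2208]
orientation: [[-1.0, -0.0, 0.003], [-0.0, 1.0, 0.0], [-0.003, 0.0, -1.0]]
ft_force: [4.3, 2.0, 5.1]
grip_width: 0.019
gripper_force: 29.7
```

```bash
cat > look.py <<'E'
from h import *
import sys
a=float(sys.argv[1]); n=sys.argv[2]
o=r.get_obs();s=r.grab_frame("scene");cv2.imwrite(f"pics/s_{n}.png",s)
p=o["tcp_pos"]-[.5915,-.1435,0];th=np.arctan2(-p[0],-p[1]);print("t",o["t"],"crank",th+2*np.pi*round((a-th)/2/np.pi),"r",np.hypot(*p[:2]),"z",o["tcp_pos"][2],o["ft_force"])
# brass pixels near the predicted tab (hue 15-30, saturated), relative to its flush tip
u,v=proj("scene",[.5635,-.1435,.097-.00127*a]);print("flush tip px",u,v)
x0,y0=int(u)-30,int(v)-20
h=cv2.cvtColor(s[y0:y0+45,x0:x0+50],cv2.COLOR_BGR2HSV);m=cv2.inRange(h,(12,90,60),(32,255,255))
ys,xs=np.nonzero(m);print("brass n",len(xs),(xs.min()+x0,xs.max()+x0,ys.min()+y0,ys.max()+y0,xs.mean()+x0-u,ys.mean()+y0-v) if len(xs) else "")
E
python3 look.py 6.8 a
python3 - <<'E'
import cv2,sys
sys.argv=["x"]
from h import *
s=cv2.imread("pics/s5.png");h=cv2.cvtColor(s[269:314,365:415],cv2.COLOR_BGR2HSV);m=cv2.inRange(h,(12,90,60),(32,255,255));ys,xs=np.nonzero(m);print("before",len(xs),xs.min()+365,xs.max()+365,ys.min()+269,ys.max()+269)
E
python3 g.py 6.8 7.8 9 10 11 12 13 14
```

```text
t 18.4 crank 6.777786931012429 r 0.04840262402919211 z 0.22078685743927207 [4.28788001 2.00154803 5.12602645]
flush tip px 394.8980386380833 293.16821542143134
brass n 10 (np.int64(391), np.int64(399), np.int64(291), np.int64(294), np.float64(0.3019613619167103), np.float64(-0.46821542143135275))
before 11 391 399 287 290
6.8 7.8 0.0042, 0.0027, 0.0002, 0, 0, 0, 0.1, 0.0039, 0.0031, 0.0001, 0, 0, 0, 0.1, 0.0036, 0.0035, 0.0001, 0, 0, 0, 0.1, 0.0033, 0.0038, 0.0001, 0, 0, 0, 0.1, 0.0028, 0.0041, 0.0002, 0, 0, 0, 0.1, 0.0024, 0.0044, 0.0001, 0, 0, 0, 0.1, 0.002, 0.0046, 0.0001, 0, 0, 0, 0.1, 0.0015, 0.0047, 0.0002, 0, 0, 0, 0.1, 0.001, 0.0049, 0.0001, 0, 0, 0, 0.1, 0.0005, 0.005, 0.0001, 0, 0, 0, 0.1
7.8 9.0 0, 0.006, 0.0002, 0, 0, 0, 0.1, -0.0008, 0.0059, 0.0001, 0, 0, 0, 0.1, -0.0014, 0.0059, 0.0002, 0, 0, 0, 0.1, -0.0022, 0.0056, 0.0001, 0, 0, 0, 0.1, -0.0028, 0.0053, 0.0002, 0, 0, 0, 0.1, -0.0034, 0.0049, 0.0001, 0, 0, 0, 0.1, -0.004, 0.0045, 0.0002, 0, 0, 0, 0.1, -0.0045, 0.004, 0.0001, 0, 0, 0, 0.1, -0.0049, 0.0034, 0.0002, 0, 0, 0, 0.1, -0.0053, 0.0028, 0.0001, 0, 0, 0, 0.1
9.0 
[... 1275 characters left out ...]
 0, 0.1, 0.0047, -0.0015, 0.0001, 0, 0, 0, 0.1, 0.0049, -0.0011, 0.0001, 0, 0, 0, 0.1, 0.005, -0.0006, 0.0002, 0, 0, 0, 0.1, 0.005, -0.0001, 0.0001, 0, 0, 0, 0.1, 0.005, 0.0004, 0.0001, 0, 0, 0, 0.1, 0.0049, 0.001, 0.0002, 0, 0, 0, 0.1, 0.0048, 0.0014, 0.0001, 0, 0, 0, 0.1, 0.0046, 0.0018, 0.0001, 0, 0, 0, 0.1
13.0 14.0 0.0044, 0.0024, 0.0001, 0, 0, 0, 0.1, 0.0042, 0.0027, 0.0002, 0, 0, 0, 0.1, 0.0039, 0.0032, 0.0001, 0, 0, 0, 0.1, 0.0035, 0.0035, 0.0001, 0, 0, 0, 0.1, 0.0032, 0.0039, 0.0001, 0, 0, 0, 0.1, 0.0028, 0.0041, 0.0002, 0, 0, 0, 0.1, 0.0023, 0.0044, 0.0001, 0, 0, 0, 0.1, 0.0019, 0.0047, 0.0001, 0, 0, 0, 0.1, 0.0014, 0.0048, 0.0002, 0, 0, 0, 0.1, 0.0009, 0.0049, 0.0001, 0, 0, 0, 0.1
```

Call:
jog_arm(series=[0.0042,0.0027,0.0002,0,0,0,0.1,0.0039,0.0031,0.0001,0,0,0,0.1,0.0036,0.0035,0.0001,0,0,0,0.1,0.0033,0.0038,0.0001,0,0,0,0.1,0.0028,0.0041,0.0002,0,0,0,0.1,0.0024,0.0044,0.0001,0,0,0,0.1,0.002,0.0046,0.0001,0,0,0,0.1,0.0015,0.0047,0.0002,0,0,0,0.1,0.001,0.0049,0.0001,0,0,0,0.1,0.0005,0.005,0.0001,0,0,0,0.1])

```text
t: 19.7
tcp_pos: [0.5433, -0.1467, 0.2195]
orientation: [[-1.0, 0.0, 0.002], [0.0, 1.0, -0.003], [-0.002, -0.003, -1.0]]
ft_force: [2.5, -2.1, 5.9]
grip_width: 0.0187
gripper_force: 29.9
```

Call:
jog_arm(series=[0,0.006,0.0002,0,0,0,0.1,-0.0008,0.0059,0.0001,0,0,0,0.1,-0.0014,0.0059,0.0002,0,0,0,0.1,-0.0022,0.0056,0.0001,0,0,0,0.1,-0.0028,0.0053,0.0002,0,0,0,0.1,-0.0034,0.0049,0.0001,0,0,0,0.1,-0.004,0.0045,0.0002,0,0,0,0.1,-0.0045,0.004,0.0001,0,0,0,0.1,-0.0049,0.0034,0.0002,0,0,0,0.1,-0.0053,0.0028,0.0001,0,0,0,0.1])

```text
t: 20.95
tcp_pos: [0.5706, -0.0977, 0.218]
orientation: [[-1.0, 0.0, -0.002], [0.0, 1.0, -0.002], [0.002, -0.002, -1.0]]
ft_force: [-1.7, -0.7, 9.6]
grip_width: 0.0189
gripper_force: 30.2
```

```bash
python3 look.py 9 b
```

```text
t 20.95 crank 8.997235000602231 r 0.05029579039828393 z 0.2179793687827295 [-1.69394695 -0.73028721  9.57491383]
flush tip px 394.806498135066 294.3500233223901
brass n 10 (np.int64(391), np.int64(399), np.int64(292), np.int64(295), np.float64(0.39350186493396677), np.float64(-0.550023322390075))
```

Still flush, and the tab is visible. On to 10.0, raising z slightly to relieve the vertical push.

Call:
jog_arm(series=[-0.0046,0.0018,-0.0008,0,0,0,0.1,-0.0049,0.0013,0.0001,0,0,0,0.1,-0.0049,0.0009,0.0001,0,0,0,0.1,-0.005,0.0004,0.0001,0,0,0,0.1,-0.005,-0.0001,0.0002,0,0,0,0.1,-0.0049,-0.0007,0.0001,0,0,0,0.1,-0.0049,-0.0011,0.0001,0,0,0,0.1,-0.0047,-0.0016,0.0001,0,0,0,0.1,-0.0046,-0.002,0.0002,0,0,0,0.1,-0.0043,-0.0025,0.0001,0,0,0,0.1])

```text
t: 22.25
tcp_pos: [0.619, -0.0997, 0.2168]
orientation: [[-1.0, -0.001, -0.001], [-0.001, 1.0, 0.002], [0.001, 0.002, -1.0]]
ft_force: [-0.2, 3.9, 5.1]
grip_width: 0.0186
gripper_force: 29.8
```

```bash
python3 look.py 10 c
```

```text
t 22.25 crank 9.986202964068308 r 0.051730524046366674 z 0.21680412336947322 [-0.24389545  3.90524348  5.09547648]
flush tip px 394.7649529650581 294.88638054726505
brass n 9 (np.int64(391), np.int64(399), np.int64(293), np.int64(296), np.float64(0.2350470349418856), np.float64(-0.553047213931734))
```

Call:
jog_arm(series=[-0.0041,-0.003,0.0001,0,0,0,0.1,-0.0037,-0.0033,0.0002,0,0,0,0.1,-0.0034,-0.0037,0.0001,0,0,0,0.1,-0.003,-0.004,0.0001,0,0,0,0.1,-0.0026,-0.0042,0.0001,0,0,0,0.1,-0.0021,-0.0045,0.0002,0,0,0,0.1,-0.0017,-0.0047,0.0001,0,0,0,0.1,-0.0012,-0.0049,0.0001,0,0,0,0.1,-0.0008,-0.0049,0.0001,0,0,0,0.1,-0.0002,-0.005,0.0002,0,0,0,0.1])

```text
t: 23.55
tcp_pos: [0.643, -0.1436, 0.2156]
orientation: [[-1.0, -0.0, 0.001], [-0.0, 1.0, -0.0], [-0.001, -0.0, -1.0]]
ft_force: [3.9, 2.7, 0.3]
grip_width: 0.0186
gripper_force: 29.4
```

```bash
python3 look.py 11 d
```

```text
t 23.55 crank 10.99846471265964 r 0.05154902244999447 z 0.2155785212207327 [3.85776216 2.74859598 0.32536289]
flush tip px 394.7234478074262 295.422221203621
brass n 11 (np.int64(390), np.int64(399), np.int64(293), np.int64(296), np.float64(-0.08708417106259958), np.float64(-0.6040393854391937))
```

Call:
jog_arm(series=[0.0003,-0.005,0.0001,0,0,0,0.1,0.0007,-0.005,0.0001,0,0,0,0.1,0.0013,-0.0048,0.0002,0,0,0,0.1,0.0017,-0.0047,0.0001,0,0,0,0.1,0.0022,-0.0045,0.0001,0,0,0,0.1,0.0027,-0.0042,0.0001,0,0,0,0.1,0.003,-0.004,0.0002,0,0,0,0.1,0.0034,-0.0036,0.0001,0,0,0,0.1,0.0038,-0.0033,0.0001,0,0,0,0.1,0.0041,-0.0029,0.0001,0,0,0,0.1])

```text
t: 24.85
tcp_pos: [0.6184, -0.1854, 0.2143]
orientation: [[-1.0, -0.0, -0.001], [-0.0, 1.0, -0.0], [0.001, -0.0, -1.0]]
ft_force: [3.9, -1.1, -2.6]
grip_width: 0.0189
gripper_force: 29.3
```

```bash
python3 look.py 12 e
```

```text
t 24.85 crank 11.99515406873423 r 0.0498268702839423 z 0.2143311930857631 [ 3.88754556 -1.05989779 -2.59885748]
flush tip px 394.6819826043939 295.9575460373635
brass n 11 (np.int64(390), np.int64(399), np.int64(294), np.int64(297), np.float64(-0.40925533166665673), np.float64(-0.6848187646362476))
```

Run:
```python
import cv2,numpy as np
out=[cv2.resize(cv2.imread(f"pics/{n}.png")[260:315,365:430],(390,290),interpolation=cv2.INTER_CUBIC) for n in("s5","s_b","s_d","s_e")]
cv2.imwrite("pics/m.png",np.vstack([np.hstack(out[:2]),np.hstack(out[2:])]))
```

```text
(no output)
```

View pics/m.png

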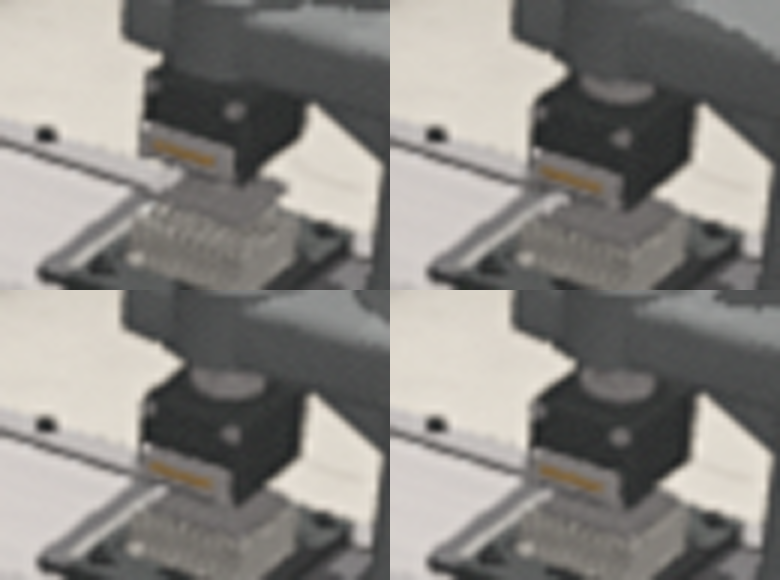

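The tab is still flush in its plate in all four crops, and the pad is resting on the heatsink. On to 13.0.

Call:
jog_arm(series=[0.0043,-0.0025,0.0002,0,0,0,0.1,0.0046,-0.002,0.0001,0,0,0,0.1,0.0047,-0.0015,0.0001,0,0,0,0.1,0.0049,-0.0011,0.0001,0,0,0,0.1,0.005,-0.0006,0.0002,0,0,0,0.1,0.005,-0.0001,0.0001,0,0,0,0.1,0.005,0.0004,0.0001,0,0,0,0.1,0.0049,0.001,0.0002,0,0,0,0.1,0.0048,0.0014,0.0001,0,0,0,0.1,0.0046,0.0018,0.0001,0,0,0,0.1])

```text
t: 26.15
tcp_pos: [0.5714, -0.1876, 0.2131]
orientation: [[-1.0, -0.001, 0.001], [-0.001, 1.0, 0.001], [-0.001, 0.001, -1.0]]
ft_force: [5.2, 3.5, -5.7]
grip_width: 0.0188
gripper_force: 29.3
```

```bash
python3 look.py 13 f
```

```text
t 26.15 crank 12.994626124115083 r 0.04847553134433679 z 0.2131173078864912 [ 5.1963508   3.4728005  -5.71839153]
flush tip px 394.6405572982961 296.4923557929627
brass n 11 (np.int64(390), np.int64(399), np.int64(294), np.int64(297), np.float64(-0.45873911647788645), np.float64(-0.8559921565990862))
```

Call:
jog_arm(series=[0.0044,0.0024,0.0009,0,0,0,0.1,0.0042,0.0027,0.0002,0,0,0,0.1,0.0039,0.0032,0.0001,0,0,0,0.1,0.0035,0.0035,0.0001,0,0,0,0.1,0.0032,0.0039,0.0001,0,0,0,0.1,0.0028,0.0041,0.0002,0,0,0,0.1,0.0023,0.0044,0.0001,0,0,0,0.1,0.0019,0.0047,0.0001,0,0,0,0.1,0.0014,0.0048,0.0002,0,0,0,0.1,0.0009,0.0049,0.0001,0,0,0,0.1])

```text
t: 27.45
tcp_pos: [0.5438, -0.1512, 0.2118]
orientation: [[-1.0, 0.001, 0.003], [0.001, 1.0, -0.004], [-0.003, -0.004, -1.0]]
ft_force: [5.2, -3.4, -4.7]
grip_width: 0.0188
gripper_force: 29.7
```

```bash
python3 look.py 14 g; python3 g.py 14 14.6 15.2
```

```text
t 27.45 crank 13.977409967742684 r 0.04833004114629396 z 0.2118430578269293 [ 5.22187135 -3.37245655 -4.71855621]
flush tip px 394.59917183157836 297.02665121345717
brass n 53 (np.int64(387), np.int64(399), np.int64(294), np.int64(301), np.float64(-1.485964284408567), np.float64(0.5016506733352912))
14.0 14.6 0.0004, 0.0029, 0.0001, 0, 0, 0, 0.1, 0.0001, 0.003, 0, 0, 0, 0, 0.1, 0, 0.003, 0.0001, 0, 0, 0, 0.1, -0.0003, 0.003, 0.0001, 0, 0, 0, 0.1, -0.0004, 0.003, 0.0001, 0, 0, 0, 0.1, -0.0005, 0.0029, 0, 0, 0, 0, 0.1, -0.0008, 0.003, 0.0001, 0, 0, 0, 0.1, -0.0009, 0.0028, 0.0001, 0, 0, 0, 0.1, -0.0011, 0.0028, 0.0001, 0, 0, 0, 0.1, -0.0013, 0.0027, 0, 0, 0, 0, 0.1
14.6 15.2 -0.0014, 0.0027, 0.0001, 0, 0, 0, 0.1, -0.0016, 0.0025, 0.0001, 0, 0, 0, 0.1, -0.0017, 0.0025, 0.0001, 0, 0, 0, 0.1, -0.0018, 0.0023, 0, 0, 0, 0, 0.1, -0.0021, 0.0022, 0.0001, 0, 0, 0, 0.1, -0.0021, 0.0022, 0.0001, 0, 0, 0, 0.1, -0.0023, 0.0019, 0.0001, 0, 0, 0, 0.1, -0.0023, 0.0019, 0.0001, 0, 0, 0, 0.1, -0.0025, 0.0016, 0, 0, 0, 0, 0.1, -0.0026, 0.0016, 0.0001, 0, 0, 0, 0.1
```

Call:
jog_arm(series=[0,0,0,0,0,0,0.5,0,0,0,0,0,0,0.5,0,0,0,0,0,0,0.5,0,0,-0.01,0,0,0,0.5,0,0,-0.03,0,0,0,0.5,0,0,-0.04,0,0,0,0.5,0,0,-0.04,0,0,0,0.5,0,0,0,0,0,0,0.5,0,0,0,0,0,0,0.5,0,0,0,0,0,0,0.5])

```text
t: 28.75
tcp_pos: [0.542, -0.1495, 0.3299]
orientation: [[-1.0, -0.0, -0.003], [-0.0, 1.0, 0.001], [0.003, 0.001, -1.0]]
ft_force: [-0.5, 0.3, -0.8]
grip_width: 0.0428
gripper_force: 0.0
```

```bash
python3 look.py 14 h
python3 - <<'E'
import cv2,numpy as np
s=cv2.imread("pics/s_h.png")
cv2.imwrite("pics/fin.png",np.hstack([cv2.resize(s[260:315,365:430],(390,330),interpolation=cv2.INTER_CUBIC),cv2.resize(s[200:360,260:480],(410,330))]))
E
```

```text
t 28.75 crank 14.01628153372343 r 0.049828295735024265 z 0.32986901042430944 [-0.52425209  0.31818858 -0.81642562]
flush tip px 394.59917183157836 297.02665121345717
brass n 53 (np.int64(387), np.int64(399), np.int64(295), np.int64(301), np.float64(-1.5614359825217434), np.float64(0.6148582205050843))
```

View pics/fin.png

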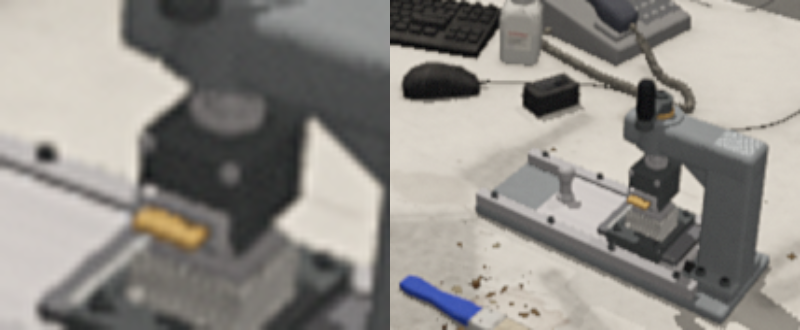

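The tab stands half out: its end moved about 4 px from flush, where fully out would be 6 px or more. The gripper is clear, so I hand in.

```bash
python3 -c "
from workcell import r
print(r.job_done())"
```

```text
the job is handed in; nothing more can be done
None
```

The heatsink is seated flat in its frame and the tray is hard against its stop. The screw is clamped at about 14.0 rad of crank with the brass tab half out, and I handed the job in at about 29 s with the robot touching nothing; no verdict was returned.

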